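Shut the mug oven and read its door with the thermometer

TASK

Push the mug oven's door shut, gently, until it is fully home on its catch and stays there by itself. Then pick up the infrared thermometer, point its nose at the middle of the round black patch on the shut door from about 8 cm away, and hold it steady there for two seconds. Then set the thermometer back on its rubber mat, right way up, without dropping it, and leave the mug, the tumbler and the tape roll where they are.

Things in the scene. Friction and masses are not known exactly. Their poses are not given: they have to be found in the camera images.
- oven: Grey bench oven, fixed, 260 deep (x), 330 wide (y, from -130 to +200), 220 high. Origin under the middle of the door opening and of the depth; +x of its frame points from the front into the oven, so the door closes towards +x; +y points along the front from the hinge side to the control column. Front face at x = -130. The top is flat.
- oven_door (a joint): Hinge of the oven's steel door, rad, 0 = square on the front, positive = open, out to the oven's -x side. Upright axis at the door's -y edge. Its stop and roller catch are adjustable: the shut door rests anywhere from 0 to 0.075. The catch resists from 0.085 above that rest (some 10 N near the free edge), tops out 0.017 above it, then draws the door in; let go sooner, it springs back ajar.
- door_hinge (a point): Point on the upright hinge axis, in the plane of the door's inner face, at the height of its top edge (215 mm above the table). The door is 250 wide, 16 thick, from 20 to 215 mm above the table.
- door_top_corner (a point): Upper free corner of the door's outer face: 250 mm from the hinge axis, 215 mm above the table. A black upright bar handle is 22 mm in from the free edge, 60 to 140 mm above the table, standing 38 mm off the face; above it (150 to 210 mm) the outer face is bare and can be pushed.
- patch (a point): Centre of the outer surface of the round matte black patch (50 across, 3 thick) on the door's outer face, 110 mm from the hinge axis, 120 mm above the table. Its -x axis points straight out of the door.
- wand: Infrared thermometer, loose, about 0.2 kg: a grey block 110 long, 34 wide, 38 high, with flat sides and flat underside, and a black tapered nose at one end; 150 long in all. Origin under the middle of its length; +x points along it to the nose tip (x = +75; the grey block runs from x = -75 to +35), +z up.
- wand_nose (a point): Tip of the thermometer's nose, on its line of sight, 20 mm above its underside; same axes as the wand: it looks along +x.
- mat: Black rubber mat, fixed, 150 (x) by 210 (y) by 3 thick, on which the thermometer lies; origin under its centre.
- mug: White ceramic mug, 95 high, 82 across with a handle, bystander, origin under its centre.
- tumbler: Steel tumbler with a dark cap, 150 high, 68 across, bystander, origin under its centre.
- tape: Roll of tape lying flat, 90 across, 25 high, bystander, origin under its centre.
There are look-alikes about, which are no part of the job. Several things have the shape of the wand; the one meant has the colours described above.

How it is judged:
By the outcome, as a careful person would: the job done as asked, in the order asked, and still so for the second after the job is handed in, with the robot touching nothing.
It also fails if it takes over 67 s, if anything falls off the work surface, if the arm or the gripper's body presses on something with over 40 N, if the wrist force passes 120 N, or if a joint passes its speed limit or range.

ROBOT

A 6-joint arm with a two-finger parallel gripper is mounted at the origin on the work surface. World frame = base frame: x ahead of the robot, y to its left, z up, the work surface at z = 0. Lengths are in m, angles in rad, forces in N, time in s.
With the tool pointing down it reaches from about 0.35 to 1 m from the base axis. Payload 7.1 kg.
Tool frame: the origin (TCP) lies on the centre line of the jaws, within the pads' length; the fingertips stand 14 mm ahead of it and the grasp point (between the pads) lies 5 mm behind it; z points along the fingers, y is the line along which they close (so a half turn about z gives the same grasp; the last joint's range is limited). The gripper opens to 85 mm and grips with 20 to 120 N. Pads are 22 mm wide; open, the fingers measure 114 mm over their backs; the gripper's body (76 mm by 85 mm) begins 54 mm behind the grasp point. The pads swing forward as they close: fully open they stand 13 mm farther back than shut.
Start: joints at [1.299, 0.423, 1.63, -0, 1.089, -0.019], TCP at [0.156, 0.605, 0.245] pointing down, gripper open.
Joint ranges: [-3, 3], [-0.9, 2.11], [0.09, 2.58], [-1.31, 4.45], [0.11, 2.69], [-2.54, 2.54]. Speed limits (rad/s): [2.39, 2.39, 3.01, 3.14, 3.14, 3.14].

INTERFACE

Orientations are given as a rotation vector (axis times angle).
In Python, from workcell import r gives the robot as it stands.
- The arm moves only by the tool drive_tool, never from a script. Its argument "moves" is a list of rows, each a list of 7 numbers: the shift along the tool's x, y, z each as a share of 0.1 m, from -1 to 1, then the turn, a rotation vector about the tool's x, y, z each as a share of 0.5 rad, from -1 to 1, then the opening, from -1 (shut) to 1 (fully open). In form: [[dx, dy, dz, wx, wy, wz, jaw], ...]. A call has 1 to 5 rows; each row shifts and turns the commanded pose from where the row before left it, along the tool's axes as they then stand; what a row does not reach is not made up. A row lasts 1/12 s, in which the tool goes at most 41.7 mm and 7.16 degrees, less where a joint would pass 70% of its speed; a pose out of reach is approached as far as the arm can. A call with a number of a shift or a turn outside -1 to 1 is refused whole. A call with a gripper value outside its range is refused whole. The fingers move at their own pace and stop on an object; "force" is the grip in N (left out, the last holds). Time passes only in rows, so rows that do not move let the fingers close. It gives the time, the measured TCP pose, the force, the opening and the grip force at its end, in the units of the state.
- r.observe(): the state, without advancing time (a new reading comes with each control period).
- r.camera(name): name is "scene" or "side" or "wrist"; returns a dict with "img" (400x640x3 uint8, blue, green, red), "intrinsics" (3x3 intrinsics, pixels), "world_from_camera" (4x4, takes a point from camera to world coordinates). Camera axes: x right, y up, looking along -z (the intrinsics and any distortion apply to the point x, -y, -z); pixel columns grow to the right and rows downward; lengths in m; the calibration is good to about 2 mm. A picture is of the moment at which its call begins. There is no depth.
- r.hand_in(): hands the job in; it is judged then, once.
The state is a dict: "time": time; "qpos": joint angles; "qd": joint speeds; "effort": joint torques, N m; "position": TCP position; "tcp_rot": TCP orientation; "wrist_force": force on the tool from outside, world axes, zero at the start; "ft_torque": the same for the moment, N m; "gripper_width": finger opening in m; "grasp_force": force on a finger pad.
Only numpy, scipy, OpenCV 4.12 (cv2) and the standard library are available. Lean on these libraries where they do the work, as an engineer would, in place of code of your own. Each camera call takes 0.05 s, during which the arm holds its last target. There are 200 camera calls.

## Working session

There is one attempt and no reset: what is moved stays moved. The work goes in short steps, Python scripts to look and compute and a tool call to move; the robot and the scene stay as the last step left them, time stands still between calls to the robot, and variables do not carry over. Pictures are saved under pics/ and viewed, at most 10 in all, crops included, and the job is handed in when it is done.

Besides the shell and the picture viewer there is one more tool, called after "Request:" in YAML: its name, and indented under it one key for each argument. drive_tool: Moves the arm, as the interface text tells. Shift numbers are shares of 0.1 m and turn numbers shares of 0.5 rad, none past 1 either way. Its arguments: {"type":"object","properties":{"moves":{"type":"array"},"force":{"type":"number"}},"required":["moves"]}

```bash
ls; mkdir -p pics; python3 - <<'E'
from workcell import r
import cv2,numpy as np,pickle
o=r.observe();print(o['time'],o['position'],o['tcp_rot'],o['gripper_width'])
D={}
for n in ['scene','side','wrist']:
    c=r.camera(n);D[n]=c;cv2.imwrite(f'pics/{n}0.png',c['img']);print(n,np.round(c['intrinsics'],1).tolist(),np.round(c['world_from_camera'],3).tolist(),[k for k in c])
pickle.dump(D,open('c0.pkl','wb'))
E
```

```text
pics
0.0 [0.15616369 0.60463855 0.24453905] [-3.96021281e-01 -3.11631153e+00  2.40500289e-03] 0.08515011310994113
scene [[388.9, 0.0, 314.0], [0.0, 388.9, 202.9], [0.0, 0.0, 1.0]] [[-0.503, -0.515, 0.694, 1.281], [0.864, -0.306, 0.399, 0.54], [0.007, 0.801, 0.599, 0.812], [0.0, 0.0, 0.0, 1.0]] ['img', 'intrinsics', 'world_from_camera']
side [[385.5, 0.0, 316.1], [0.0, 385.5, 203.2], [0.0, 0.0, 1.0]] [[0.864, 0.316, -0.393, 0.132], [-0.503, 0.516, -0.693, -0.602], [-0.016, 0.796, 0.605, 0.756], [0.0, 0.0, 0.0, 1.0]] ['img', 'intrinsics', 'world_from_camera']
wrist [[276.9, 0.0, 320.0], [0.0, 276.9, 200.9], [0.0, 0.0, 1.0]] [[0.251, -0.916, -0.312, 0.076], [0.968, 0.238, 0.082, 0.627], [-0.001, -0.323, 0.947, 0.373], [0.0, 0.0, 0.0, 1.0]] ['img', 'intrinsics', 'world_from_camera']
```

View pics/scene0.png

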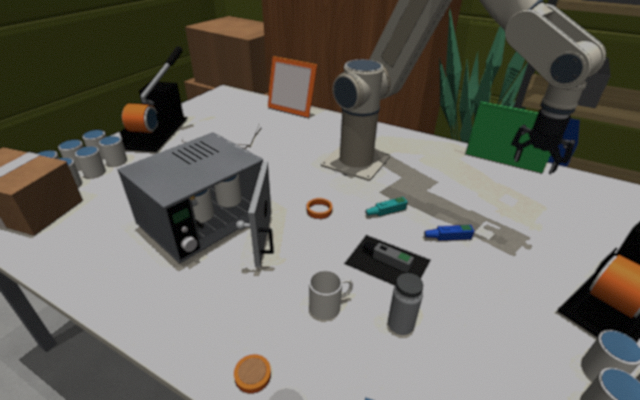

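View pics/side0.png

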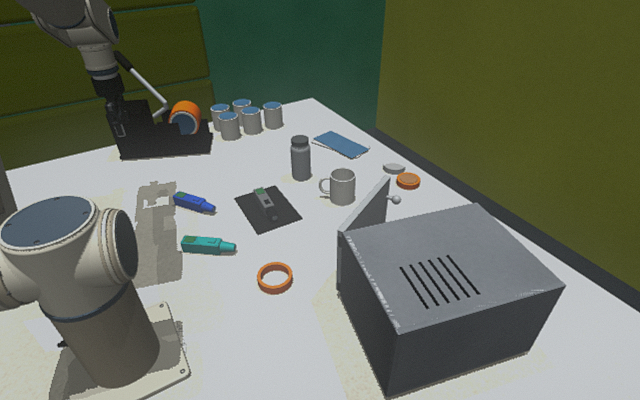

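Scene view: the oven is on the left with its door open about 90° (hinge ≈(262,165), door top edge ≈(268,165)). The mat is at ≈(388,262) with the grey wand on it, the mug at (326,297), the tumbler at (405,305) and the tape ring at (319,208). The blue and teal units are decoys. Side view: oven top corners are ≈(343,232), (475,207), (563,287) and (400,330), the door's free corner is ≈(388,180), and the wand is ≈(265,203).

```bash
cat > h.py <<'E'
import numpy as np,cv2,pickle
from scipy.spatial.transform import Rotation as R
def ray(c,p):
    K=c['intrinsics'];T=c['world_from_camera'];q=np.linalg.solve(K,[p[0],p[1],1.])
    return T[:3,3],T[:3,:3]@np.array([q[0],-q[1],-q[2]])
def onz(c,p,z):
    o,d=ray(c,p);return o+d*(z-o[2])/d[2]
def tri(c1,p1,c2,p2):
    o1,d1=ray(c1,p1);o2,d2=ray(c2,p2);d1=d1/np.linalg.norm(d1);d2=d2/np.linalg.norm(d2)
    s=np.linalg.lstsq(np.c_[d1,-d2],o2-o1,rcond=None)[0];a=o1+s[0]*d1;b=o2+s[1]*d2
    return (a+b)/2,np.linalg.norm(a-b)
def proj(c,P):
    T=c['world_from_camera'];q=T[:3,:3].T@(np.asarray(P)-T[:3,3]);u=c['intrinsics']@np.array([q[0],-q[1],-q[2]]);return u[:2]/u[2]
def crop(c,x,y,w,h,k,f):
    cv2.imwrite(f,cv2.resize(c['img'][y:y+h,x:x+w],None,fx=k,fy=k,interpolation=cv2.INTER_CUBIC))
E
python3 - <<'E'
from h import *
D=pickle.load(open('c0.pkl','rb'));S=D['side'];C=D['scene']
for p in [(343,232),(475,207),(563,287),(400,330)]: print('side oven',onz(S,p,.22).round(3))
for p in [(122,172),(208,137),(262,165),(182,205)]: print('scene oven',onz(C,p,.22).round(3))
print('free',onz(S,(388,180),.215),onz(C,(268,165),.215))
a=cv2.resize(S['img'][165:255,230:420],None,fx=4,fy=4,interpolation=cv2.INTER_CUBIC)  #760x360
b=cv2.resize(C['img'][155:215+60,225:225+190],None,fx=4,fy=4,interpolation=cv2.INTER_CUBIC)
cv2.imwrite('pics/a.png',a);
crop(C,235,150,200,150,4,'pics/b.png')
E
```

```text
side oven [ 0.478 -0.103  0.22 ]
side oven [ 0.777 -0.186  0.22 ]
side oven [ 0.729 -0.427  0.22 ]
side oven [ 0.426 -0.347  0.22 ]
scene oven [ 0.747 -0.393  0.22 ]
scene oven [ 0.462 -0.333  0.22 ]
scene oven [ 0.514 -0.077  0.22 ]
scene oven [ 0.773 -0.135  0.22 ]
free [0.68549539 0.00680585 0.215     ] [ 0.49854793 -0.06724935  0.215     ]
```

View pics/a.png

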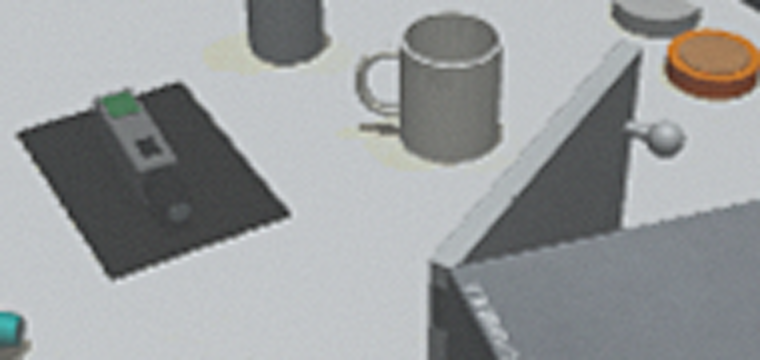

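View pics/b.png

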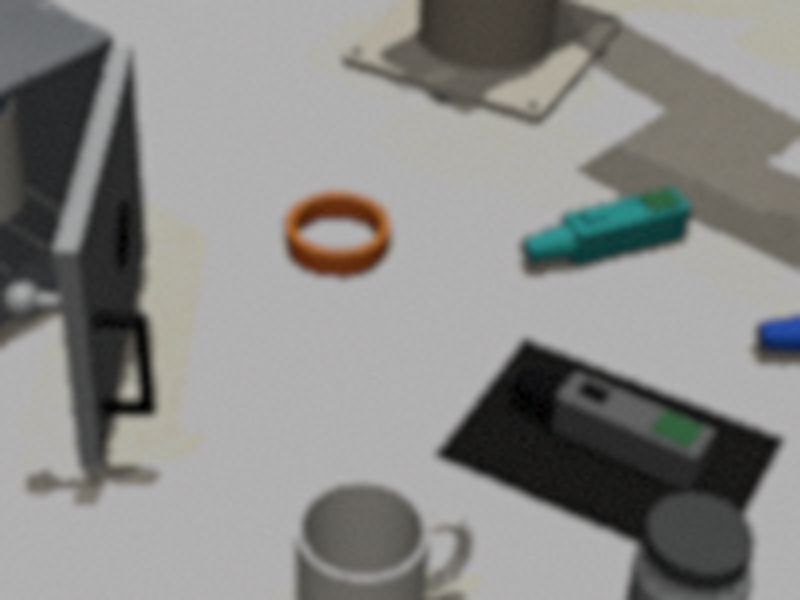

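Crop a (side): mat corners are (18,133), (182,83), (290,213) and (113,280), and the wand block top runs from (114,92) to (157,165). The door top's free end is at (612,42)/(640,52) and its hinge end at (432,262)/(455,268). Crop b (scene): the door's free outer corner is (78,252) and the hinge end ≈(128,48). The wand block top is (575,370), (553,405), (697,462), (718,425), with the nose pointing left.

```bash
python3 - <<'E'
from h import *
D=pickle.load(open('c0.pkl','rb'));S=D['side'];C=D['scene']
fa=lambda p:(230+(p[0]-1.5)/4,165+(p[1]-1.5)/4)
fb=lambda p:(235+(p[0]-1.5)/4,150+(p[1]-1.5)/4)
print('free outer',onz(S,fa((612,42)),.215),onz(C,fb((78,252)),.215),tri(S,fa((612,42)),C,fb((78,252))))
print('free inner',onz(S,fa((640,52)),.215),onz(C,fb((57,247)),.215))
print('hinge outer',onz(S,fa((432,262)),.215),onz(C,fb((132,48)),.215))
print('hinge inner',onz(S,fa((455,268)),.215),onz(C,fb((115,45)),.215))
for p in [(95,97),(132,88),(177,158),(137,172)]: print('wand top side',onz(S,fa(p),.041).round(4))
for p in [(718,425),(697,462),(553,405),(575,370)]: print('wand top scene',onz(C,fb(p),.041).round(4))
for p in [(18,133),(182,83),(290,213),(113,280)]:print('mat side',onz(S,fa(p),.003).round(4))
for p in [(525,340),(780,438),(438,452)]:print('mat scene',onz(C,fb(p),.003).round(4))
print('mug side rim c',onz(S,fa((451,40)),.095).round(3),onz(C,fb((362,532)),.095).round(3))
print('tumbler',onz(C,fb((698,535)),.15).round(3), 'side',onz(S,(301,142),.15).round(3))
print('tape',onz(C,fb((338,225)),.025).round(3))
for p in [(343,232),(475,207),(563,287),(400,330)]: print(onz(S,p,.22).round(3))
o=R.from_rotvec([-3.96021281e-01,-3.11631153e+00,2.40500289e-03]).as_matrix();print(o.round(3))
E
```

```text
free outer [0.68792756 0.03155071 0.215     ] [0.70053193 0.03541684 0.215     ] (array([0.69404471, 0.03385658, 0.21088006]), np.float64(0.0061952179161720786))
free inner [0.69576628 0.0131446  0.215     ] [0.70316691 0.02117979 0.215     ]
hinge outer [ 0.4746219  -0.08767747  0.215     ] [ 0.48338298 -0.07947819  0.215     ]
hinge inner [ 0.48239509 -0.09801175  0.215     ] [ 0.48634269 -0.09290143  0.215     ]
wand top side [0.4613 0.3894 0.041 ]
wand top side [0.4921 0.3854 0.041 ]
wand top side [0.4832 0.2806 0.041 ]
wand top side [0.4497 0.2806 0.041 ]
wand top scene [0.4591 0.3928 0.041 ]
wand top scene [0.501 0.392 0.041]
wand top scene [0.4996 0.285  0.041 ]
wand top scene [0.4575 0.2843 0.041 ]
mat side [0.4039 0.4273 0.003 ]
mat side [0.5513 0.4222 0.003 ]
mat side [0.5464 0.2185 0.003 ]
mat side [0.3986 0.2182 0.003 ]
mat scene [0.4046 0.2245 0.003 ]
mat scene [0.4084 0.4289 0.003 ]
mat scene [0.5483 0.2204 0.003 ]
mug side rim c [0.706 0.24  0.095] [0.715 0.247 0.095]
tumbler [0.665 0.432 0.15 ] side [0.651 0.406 0.15 ]
tape [0.375 0.039 0.025]
[ 0.478 -0.103  0.22 ]
[ 0.777 -0.186  0.22 ]
[ 0.729 -0.427  0.22 ]
[ 0.426 -0.347  0.22 ]
[[-0.968  0.25  -0.   ]
 [ 0.25   0.968 -0.001]
 [ 0.    -0.002 -1.   ]]
```

Request:
drive_tool:
  moves:
    - [-0.3,-0.2,0,0,0,0,-1]
    - [-0.3,-0.2,0,0,0,0,-1]
    - [-0.3,-0.2,0,0,0,0,-1]
    - [-0.3,-0.2,0,0,0,0,-1]
    - [-0.3,-0.2,0,0,0,0,-1]
  force: 40

```text
time: 0.57
position: [0.2771, 0.4693, 0.2451]
tcp_rot: [-0.395, -3.116, 0.001]
wrist_force: [1.3, -0.4, 0.1]
gripper_width: 0.0256
grasp_force: 0.0
```

Request:
drive_tool:
  moves:
    - [-0.3,-0.2,0,0,0,0,-1]
    - [-0.3,-0.2,0,0,0,0,-1]
    - [-0.3,-0.2,0,0,0,0,-1]
    - [-0.3,-0.2,0,0,0,0,-1]
    - [-0.3,-0.2,0,0,0,0,-1]

```text
time: 0.98
position: [0.3975, 0.3349, 0.2453]
tcp_rot: [-0.396, -3.116, 0.0]
wrist_force: [0.3, 0.9, 0.3]
gripper_width: -0.0004
grasp_force: 0.0
```

Request:
drive_tool:
  moves:
    - [-0.3,-0.2,0,0,0,0,-1]
    - [-0.3,-0.2,0,0,0,0,-1]
    - [-0.3,-0.2,0,0,0,0,-1]
    - [-0.3,-0.2,0,0,0,0,-1]
    - [-0.3,-0.2,0,0,0,0,-1]

```text
time: 1.4
position: [0.5178, 0.2005, 0.2452]
tcp_rot: [-0.396, -3.116, 0.0]
wrist_force: [1.0, 1.4, 0.9]
gripper_width: -0.0003
grasp_force: 0.0
```

Request:
drive_tool:
  moves:
    - [0,0,0,0,0,-0.25,-1]
    - [0,0,0,0,0,-0.25,-1]
    - [0,0,0,0,0,-0.25,-1]
    - [0,0,0,0,0,-0.25,-1]
    - [0,0,0,0,0,-0.25,-1]

```text
time: 1.82
position: [0.5168, 0.2018, 0.245]
tcp_rot: [0.59, -3.085, 0.0]
wrist_force: [-0.3, 0.7, -0.4]
gripper_width: 0.0002
grasp_force: 0.0
```

```bash
cat > st.py <<'E'
from workcell import r
from h import *
o=r.observe();Rm=R.from_rotvec(o['tcp_rot']).as_matrix()
print('t',round(o['time'],2),'p',o['position'].round(4) if hasattr(o['position'],'round') else np.round(o['position'],4),'yawY',np.degrees(np.arctan2(Rm[1,1],Rm[0,1])).round(2),'tilt',Rm[:,2].round(4),'F',np.round(o['wrist_force'],1),'w',round(o['gripper_width'],4),'g',o['grasp_force'])
def to(P,yaw=None):
    print('to',np.round(P,4),'tool shift m',(Rm.T@(np.array(P)-o['position'])).round(4),'turnz share', None if yaw is None else round(-(np.radians(yaw)-np.arctan2(Rm[1,1],Rm[0,1]))/.5,3))
E
python3 - <<'E'
from st import *
to([.639,.058,.182],118.7)
E
```

```text
t 1.82 p [0.5168 0.2018 0.245 ] yawY 111.65 tilt [-7.e-04 -2.e-04 -1.e+00] F [-0.3  0.7 -0.4] w 0.0002 g 0.0
to [0.639 0.058 0.182] tool shift m [-0.0605 -0.1788  0.063 ] turnz share -0.246
```

Request:
drive_tool:
  moves:
    - [0,0,0.2,0,0,-0.24,-1]
    - [-0.06,-0.3,0.2,0,0,0,-1]
    - [-0.06,-0.3,0.2,0,0,0,-1]
    - [-0.06,-0.3,0,0,0,0,-1]
    - [-0.06,-0.3,0,0,0,0,-1]

```text
time: 2.23
position: [0.5943, 0.1066, 0.1835]
tcp_rot: [0.765, -3.043, -0.001]
wrist_force: [0.9, 0.3, 0.0]
gripper_width: -0.0001
grasp_force: 0.0
```

Request:
drive_tool:
  moves:
    - [-0.06,-0.3,0.03,0,0,0,-1]
    - [-0.08,-0.2,0,0,0,0,-1]
    - [0,0,0,0,0,0,-1]

```text
time: 2.48
position: [0.6335, 0.0673, 0.182]
tcp_rot: [-0.76, 3.047, -0.002]
wrist_force: [0.5, -0.4, 0.0]
gripper_width: -0.0
grasp_force: 0.0
```

```bash
python3 - <<'E'
from st import *
to([.639,.058,.182],118.7)
c=r.camera('scene');s=r.camera('side')
a=cv2.resize(c['img'][130:280,200:400],(800,600),interpolation=cv2.INTER_CUBIC)
cv2.imwrite('pics/c1.png',a);pickle.dump((c,s),open('c1.pkl','wb'))
E
```

```text
t 2.48 p [0.6335 0.0673 0.182 ] yawY 118.03 tilt [ 1.8e-03 -6.0e-04 -1.0e+00] F [ 0.5 -0.4  0. ] w -0.0 g 0.0
to [0.639 0.058 0.182] tool shift m [-0.0005 -0.0108  0.    ] turnz share -0.023
```

View pics/c1.png

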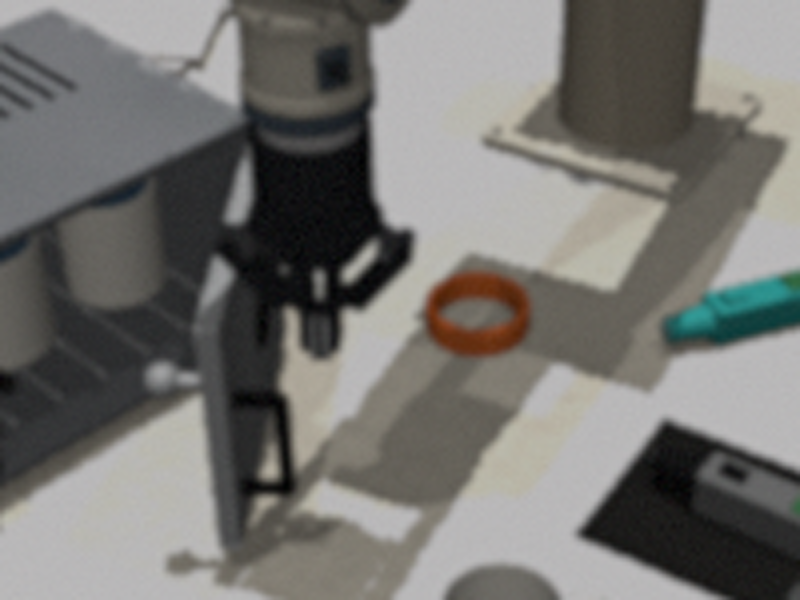

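The picture shows the shut fingers at (318,350), about 40 mm off the door face, and the gripper linkage spreading towards the door top at (230,245). I'll turn the tool 90° so that only the narrow pad side meets the door.

Request:
drive_tool:
  moves:
    - [0,0.2,0,0,0,0.24,-1]
    - [0,0,0,0,0,0.24,-1]
    - [0,0,0,0,0,0.24,-1]
    - [0,0,0,0,0,0.24,-1]
    - [0,0,0,0,0,0.24,-1]

```text
time: 3.0
position: [0.6201, 0.0891, 0.1823]
tcp_rot: [-0.176, -3.136, -0.0]
wrist_force: [0.1, -0.5, -0.6]
gripper_width: -0.0003
grasp_force: 0.0
```

Request:
drive_tool:
  moves:
    - [0,0,0,0,0,0.24,-1]
    - [0,0,0,0,0,0.24,-1]
    - [0,0,0,0,0,0.24,-1]
    - [0,0,0,0,0,0.24,-1]
    - [0,0,0,0,0,0.24,-1]

```text
time: 3.42
position: [0.6201, 0.0891, 0.1822]
tcp_rot: [-1.095, -2.944, 0.0]
wrist_force: [-0.3, -0.4, 0.0]
gripper_width: 0.0003
grasp_force: 0.0
```

Request:
drive_tool:
  moves:
    - [0,0,0,0,0,0.24,-1]
    - [0,0,0,0,0,0.24,-1]
    - [0,0,0,0,0,0.24,-1]
    - [0,0,0,0,0,0,-1]

```text
time: 3.75
position: [0.6202, 0.0889, 0.1823]
tcp_rot: [-1.602, -2.701, 0.001]
wrist_force: [0.2, -0.6, -0.6]
gripper_width: 0.0002
grasp_force: 0.0
```

```bash
python3 - <<'E'
from st import *
H=np.array([.484,-.096]);f=np.radians(28.7);al=np.array([np.cos(f),np.sin(f)]);n=np.array([-al[1],al[0]])
for d in (.037,.027): to([*(H+.21*al+d*n),.180],28.7)
E
```

```text
t 3.75 p [0.6202 0.0889 0.1823] yawY 28.65 tilt [-9.e-04  1.e-04 -1.e+00] F [ 0.2 -0.6 -0.6] w 0.0002 g 0.0
to [0.6504 0.0373 0.18  ] tool shift m [-0.0598  0.0018  0.0022] turnz share -0.002
to [0.6552 0.0285 0.18  ] tool shift m [-0.0698  0.0018  0.0022] turnz share -0.002
```

Request:
drive_tool:
  moves:
    - [-0.25,0,0,0,0,0,-1]
    - [-0.2,0,0,0,0,0,-1]
    - [-0.08,0,0,0,0,0,-1]
    - [-0.08,0,0,0,0,0,-1]
    - [-0.08,0,0,0,0,0,-1]

```text
time: 4.17
position: [0.6542, 0.0276, 0.1822]
tcp_rot: [-1.596, -2.705, 0.0]
wrist_force: [-0.0, -0.5, 0.0]
gripper_width: -0.0003
grasp_force: 0.0
```

Request:
drive_tool:
  moves:
    - [-0.084,0.011,0,0,0,0.08,-1]
    - [-0.084,0.011,0,0,0,0.08,-1]
    - [-0.084,0.011,0,0,0,0.08,-1]
    - [-0.084,0.011,0,0,0,0.08,-1]
    - [-0.084,0.011,0,0,0,0.08,-1]

```text
time: 4.58
position: [0.6765, -0.0081, 0.1821]
tcp_rot: [-1.86, -2.53, 0.0]
wrist_force: [-0.1, 0.7, -0.8]
gripper_width: -0.0
grasp_force: 0.0
```

Request:
drive_tool:
  moves:
    - [-0.084,0.011,0,0,0,0.08,-1]
    - [-0.084,0.011,0,0,0,0.08,-1]
    - [-0.084,0.011,0,0,0,0.08,-1]
    - [-0.084,0.011,0,0,0,0.08,-1]
    - [-0.084,0.011,0,0,0,0.08,-1]

```text
time: 5.0
position: [0.6911, -0.0478, 0.1821]
tcp_rot: [-2.104, -2.332, 0.0]
wrist_force: [-0.4, 0.7, -0.4]
gripper_width: -0.0001
grasp_force: 0.0
```

```bash
python3 - <<'E'
from st import *
c=r.camera('scene');s=r.camera('side');w=r.camera('wrist')
a=cv2.resize(c['img'][130:230,170:330],(640,400),interpolation=cv2.INTER_CUBIC)
b=s['img'][120:320,320:520]
b=cv2.resize(b,(400,400));a=a[:,:]
cv2.imwrite('pics/c2.png',np.hstack([a[:, :400+0],b]) if 0 else np.hstack([cv2.resize(c['img'][130:280,170:270+0+0],(400,600),interpolation=cv2.INTER_CUBIC),cv2.resize(s['img'][130:280,320:420],(400,600),interpolation=cv2.INTER_CUBIC)]))
E
```

```text
t 5.0 p [ 0.6911 -0.0478  0.1821] yawY 5.89 tilt [-1.e-03  5.e-04 -1.e+00] F [-0.4  0.7 -0.4] w -0.0001 g 0.0
```

View pics/c2.png

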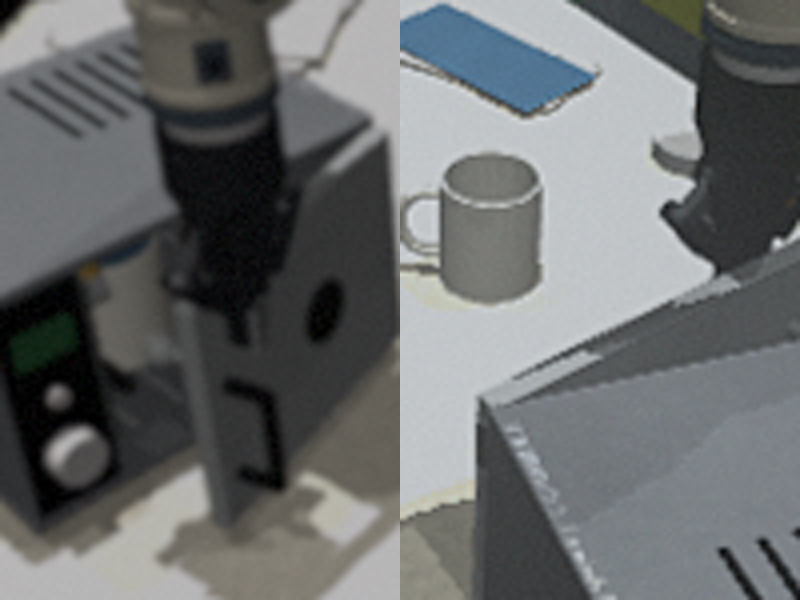

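The door follows the finger and now stands about 20° open; the patch shows at crop (325,310) and nothing touches the oven top. I'll continue more slowly.

Request:
drive_tool:
  moves:
    - [-0.063,0.008,0,0,0,0.06,-1]
    - [-0.063,0.008,0,0,0,0.06,-1]
    - [-0.063,0.008,0,0,0,0.06,-1]
    - [-0.042,0.005,0,0,0,0.04,-1]
    - [-0.042,0.005,0,0,0,0.04,-1]

```text
time: 5.57
position: [0.6963, -0.0759, 0.1823]
tcp_rot: [2.254, 2.189, 0.0]
wrist_force: [0.5, 0.7, -0.9]
gripper_width: 0.0004
grasp_force: 0.0
```

Request:
drive_tool:
  moves:
    - [-0.042,0.005,0,0,0,0.04,-1]
    - [-0.03,0.005,0,0,0,0.03,-1]
    - [-0.03,0.005,0,0,0,0.03,-1]
    - [-0.03,0.005,0,0,0,0.03,-1]
    - [-0.03,0.005,0,0,0,0.03,-1]

```text
time: 5.98
position: [0.6978, -0.0919, 0.1823]
tcp_rot: [-2.339, -2.098, -0.0]
wrist_force: [-0.5, 0.4, 0.5]
gripper_width: -0.0004
grasp_force: 0.0
```

```bash
python3 - <<'E'
from st import *
o=r.observe();H=np.array([.484,-.096]);v=np.array(o['position'][:2])-H
print('door angle by finger',np.degrees(np.arctan2(v[1],v[0])-np.arctan2(.027,.21)), np.linalg.norm(v))
E
```

```text
t 5.98 p [ 0.6978 -0.0919  0.1823] yawY -6.21 tilt [-0.e+00  1.e-04 -1.e+00] F [-0.5  0.4  0.5] w -0.0004 g 0.0
door angle by finger -6.217582199728818 0.21382846441697456
```

Request:
drive_tool:
  moves:
    - [-0.03,0.004,0,0,0,0.03,-1]
    - [-0.03,0.004,0,0,0,0.03,-1]

```text
time: 6.15
position: [0.6979, -0.0977, 0.1823]
tcp_rot: [-2.37, -2.062, -0.001]
wrist_force: [0.8, 8.8, -0.9]
gripper_width: -0.0
grasp_force: 0.0
```

Request:
drive_tool:
  moves:
    - [-0.03,0.004,0,0,0,0.03,-1]
    - [-0.02,0.003,0,0,0,0.02,-1]

```text
time: 6.32
position: [0.698, -0.1012, 0.1823]
tcp_rot: [-2.394, -2.032, -0.003]
wrist_force: [0.7, 9.3, 0.3]
gripper_width: -0.0001
grasp_force: 0.0
```

Request:
drive_tool:
  moves:
    - [-0.02,0.003,0,0,0,0.02,-1]
    - [-0.02,0.003,0,0,0,0.02,-1]

```text
time: 6.48
position: [0.6979, -0.1053, 0.1823]
tcp_rot: [-2.414, -2.009, -0.002]
wrist_force: [-0.2, 5.3, 0.2]
gripper_width: -0.0001
grasp_force: 0.0
```

Request:
drive_tool:
  moves:
    - [-0.02,0.003,0,0,0,0.02,-1]

```text
time: 6.57
position: [0.6978, -0.1077, 0.1823]
tcp_rot: [-2.424, -1.997, -0.001]
wrist_force: [-0.3, 3.3, 0.3]
gripper_width: 0.0001
grasp_force: 0.0
```

Request:
drive_tool:
  moves:
    - [-0.02,0.003,0,0,0,0.02,-1]

```text
time: 6.65
position: [0.6977, -0.1103, 0.1823]
tcp_rot: [-2.434, -1.985, -0.0]
wrist_force: [0.7, 0.8, -0.2]
gripper_width: -0.0001
grasp_force: 0.0
```

Request:
drive_tool:
  moves:
    - [-0.02,0.003,0,0,0,0.02,-1]

```text
time: 6.73
position: [0.6975, -0.113, 0.1823]
tcp_rot: [2.445, 1.973, -0.0]
wrist_force: [0.3, -0.2, -0.2]
gripper_width: -0.0
grasp_force: 0.0
```

Request:
drive_tool:
  moves:
    - [-0.02,0.003,0,0,0,0.02,-1]

```text
time: 6.82
position: [0.6974, -0.1153, 0.1824]
tcp_rot: [2.455, 1.96, -0.0]
wrist_force: [0.7, 6.9, 0.8]
gripper_width: -0.0001
grasp_force: 0.0
```

Request:
drive_tool:
  moves:
    - [-0.015,0,0,0,0,0,-1]

```text
time: 6.9
position: [0.6974, -0.1155, 0.1824]
tcp_rot: [-2.455, -1.959, -0.003]
wrist_force: [3.8, 11.9, -0.3]
gripper_width: -0.0
grasp_force: 0.0
```

Request:
drive_tool:
  moves:
    - [0,0,0,0,0,0,-1]
    - [0,0,0,0,0,0,-1]

```text
time: 7.07
position: [0.6974, -0.1154, 0.1824]
tcp_rot: [-2.454, -1.961, -0.002]
wrist_force: [0.8, 6.5, 0.9]
gripper_width: 0.0004
grasp_force: 0.0
```

```bash
python3 - <<'E'
from st import *
E
```

```text
t 7.07 p [ 0.6974 -0.1154  0.1824] yawY -12.75 tilt [ 7.0e-04  1.6e-03 -1.0e+00] F [0.8 6.5 0.9] w 0.0004 g 0.0
```

Force dropped to zero past the catch top, then the finger stopped hard at the stop, so the door is home. I'll back off gently and head for the wand.

Request:
drive_tool:
  moves:
    - [0.02,0,0,0,0,0,-1]
    - [0.05,0,0,0,0,0,-1]
    - [0.1,0,0,0,0,0,-1]
    - [0.2,0,0,0,0,0,-1]
    - [0.25,0,-0.2,0,0,0,-1]

```text
time: 7.48
position: [0.7083, -0.056, 0.1984]
tcp_rot: [-2.452, -1.956, 0.009]
wrist_force: [-0.1, -0.1, -1.1]
gripper_width: -0.0
grasp_force: 0.0
```

Request:
drive_tool:
  moves:
    - [0.28,-0.26,-0.1,0,0,0,1]
    - [0.28,-0.26,0,0,0,0,1]
    - [0.28,-0.26,0,0,0,0,1]
    - [0.28,-0.26,0,0,0,0,1]
    - [0.28,-0.26,0,0,0,0,1]

```text
time: 7.9
position: [0.6137, 0.1111, 0.2125]
tcp_rot: [2.454, 1.961, 0.001]
wrist_force: [0.6, 1.2, -0.1]
gripper_width: 0.0604
grasp_force: 0.0
```

Request:
drive_tool:
  moves:
    - [0.28,-0.26,0,0,0,0,1]
    - [0.28,-0.26,0,0,0,0,1]
    - [0.28,-0.26,0,0,0,0,1]
    - [0.28,-0.26,0,0,0,0,1]
    - [0.28,-0.26,0,0,0,0,1]

```text
time: 8.32
position: [0.5176, 0.2763, 0.2126]
tcp_rot: [2.454, 1.961, 0.001]
wrist_force: [0.4, 0.2, 0.6]
gripper_width: 0.0854
grasp_force: 0.0
```

Request:
drive_tool:
  moves:
    - [0.1,-0.26,0,0,0,-0.2,1]
    - [0,-0.1,0,0,0,-0.2,1]
    - [0,0,0,0,0,0,1]

```text
time: 8.57
position: [0.4832, 0.2927, 0.2123]
tcp_rot: [-2.238, -2.204, 0.002]
wrist_force: [0.2, 0.0, 0.7]
gripper_width: 0.085
grasp_force: 0.0
```

```bash
python3 - <<'E'
from st import *
to([.475,.332,.2],0)
D={n:r.camera(n) for n in ['scene','side','wrist']};pickle.dump(D,open('c3.pkl','wb'))
w=D['wrist']['img'];sc=D['scene']['img']
a=np.hstack([cv2.resize(w,(480,300)),cv2.resize(sc[130:280,110:270],(320,300),interpolation=cv2.INTER_CUBIC)])
cv2.imwrite('pics/w1.png',w)
# patch: dark blob around
g=sc[150:270,110:290].max(2)
n,l,st,ce=cv2.connectedComponentsWithStats((g<45).astype(np.uint8))
for i in range(1,n):
    if st[i,4]>25: print(st[i]+[110,150,0,0,0],ce[i]+[110,150])
big=cv2.resize(sc[150:270,120:280],(800,600),interpolation=cv2.INTER_CUBIC);cv2.imwrite('pics/d1.png',big)
E
```

```text
t 8.57 p [0.4832 0.2927 0.2123] yawY -0.88 tilt [-1.1e-03 -6.0e-04 -1.0e+00] F [0.2 0.  0.7] w 0.085 g 0.0
to [0.475 0.332 0.2  ] tool shift m [ 0.0392 -0.0088  0.0123] turnz share -0.031
[132 150  26   2  36] [146.38888889 150.27777778]
[126 187  20  32 165] [135.12121212 203.68484848]
[ 165  197   36   65 1227] [182.63488183 225.94947025]
[234 197  14  16 167] [240.46107784 204.49700599]
[204 216  15  30 186] [212.6344086  231.09139785]
```

View pics/w1.png

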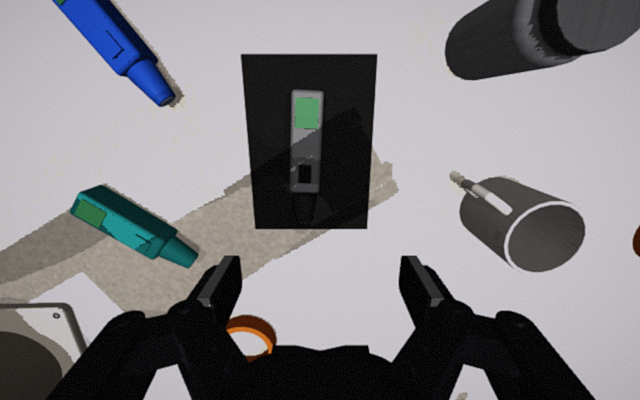

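View pics/d1.png

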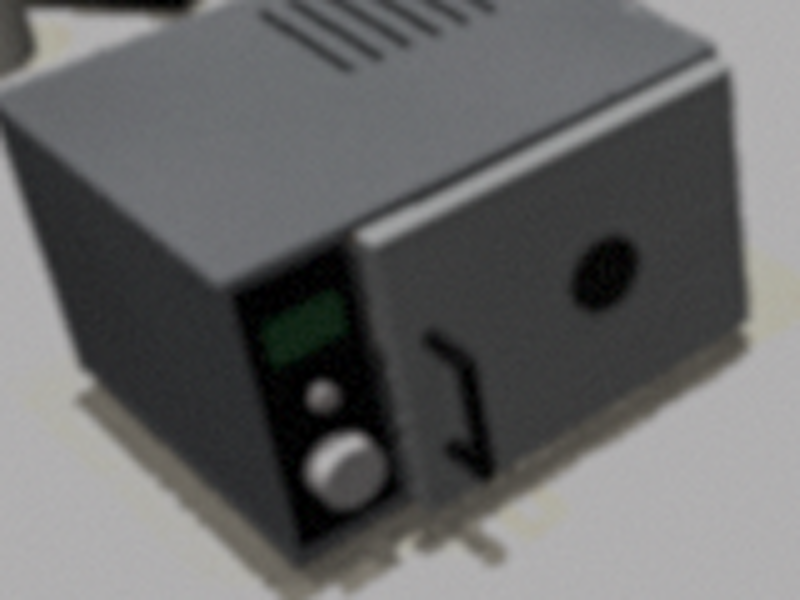

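The wrist view shows the wand block top at about x 292–322, y 91–192, with the nose pointing down in the image (towards −y). The second view shows the door shut and staying shut: its top outer edge runs from crop (370,245) to (730,68), and the patch centre is at crop (605,274), i.e. scene (240.8,204.6).

```bash
python3 - <<'E'
from h import *
D=pickle.load(open('c3.pkl','rb'));W=D['wrist'];C=D['scene'];S=D['side']
f=lambda p:(120+(p[0]-2)/5,150+(p[1]-2)/5)
a=onz(C,f((372,245)),.215);b=onz(C,f((730,70)),.215);print('door outer top',a,b,np.linalg.norm(a-b),np.degrees(np.arctan2(*(a-b)[1::-1])))
a=onz(C,f((220,287)),.22);b=onz(C,f((715,50)),.22);print('oven front top',a,b,np.degrees(np.arctan2(*(a-b)[1::-1])))
print('patch',onz(C,(240.8,204.6),.12))
for p in [(292,91),(323,91),(322,192),(291,192)]: print('wand',onz(W,p,.041).round(4))
for p in [(242,54),(377,54),(368,229),(255,229)]: print('mat',onz(W,p,.003).round(4))
# refined wand edges by thresholding rows (grey block vs black mat)
im=W['img'].astype(int);g=im.max(2)
for y in (100,120,140,160,180,190): print(y,g[y,284:330:1].tolist())
print('nose col', [g[y,295:318].tolist() for y in (200,215)])
# side: door top line
s=S['img'];cv2.imwrite('pics/s3.png',cv2.resize(s[170:290,320:480],(800,600),interpolation=cv2.INTER_CUBIC))
E
```

```text
door outer top [ 0.73296902 -0.13384486  0.215     ] [ 0.49570821 -0.07796418  0.215     ] 0.24375262305368364 -13.253012418682275
oven front top [ 0.80237983 -0.16769829  0.22      ] [ 0.48818502 -0.09396191  0.22      ] -13.20737324098049
patch [ 0.59747275 -0.10179287  0.12      ]
wand [0.4604 0.3917 0.041 ]
wand [0.4917 0.3909 0.041 ]
wand [0.4882 0.2845 0.041 ]
wand [0.4531 0.2854 0.041 ]
mat [0.4045 0.4327 0.003 ]
mat [0.5519 0.4289 0.003 ]
mat [0.5485 0.2197 0.003 ]
mat [0.3976 0.2236 0.003 ]
100 [32, 21, 22, 22, 27, 22, 28, 65, 102, 121, 134, 148, 152, 151, 153, 148, 157, 152, 156, 152, 157, 152, 152, 157, 150, 157, 154, 151, 152, 151, 149, 154, 156, 151, 147, 144, 132, 111, 84, 50, 16, 19, 20, 23, 25, 29]
120 [18, 24, 16, 22, 22, 22, 33, 71, 101, 131, 121, 134, 150, 152, 153, 149, 153, 150, 154, 145, 151, 151, 148, 150, 150, 150, 150, 149, 152, 149, 152, 152, 152, 133, 121, 129, 112, 90, 49, 12, 3, 29, 21, 17, 15, 23]
140 [28, 15, 23, 19, 17, 22, 49, 83, 108, 132, 135, 140, 138, 145, 133, 98, 71, 68, 67, 69, 67, 69, 73, 70, 75, 73, 67, 70, 72, 69, 75, 69, 71, 73, 71, 61, 52, 34, 19, 13, 16, 15, 17, 16, 12, 19]
160 [15, 18, 9, 13, 12, 12, 33, 43, 51, 54, 51, 54, 52, 52, 53, 50, 55, 62, 61, 61, 54, 55, 52, 54, 54, 52, 51, 52, 58, 55, 56, 58, 66, 61, 53, 43, 25, 14, 14, 8, 12, 14, 5, 16, 13, 14]
180 [19, 8, 12, 16, 8, 18, 33, 44, 49, 55, 54, 52, 55, 41, 23, 7, 13, 11, 9, 3, 4, 12, 0, 11, 15, 10, 21, 42, 51, 55, 51, 49, 48, 43, 39, 25, 20, 15, 8, 10, 11, 14, 17, 15, 17, 17]
190 [15, 20, 19, 17, 20, 22, 37, 43, 62, 58, 62, 65, 65, 59, 61, 61, 66, 68, 71, 64, 63, 65, 68, 64, 67, 69, 67, 74, 61, 73, 69, 66, 67, 56, 42, 19, 8, 12, 18, 17, 8, 8, 16, 18, 17, 15]
nose col [[8, 17, 14, 23, 13, 15, 22, 23, 13, 17, 23, 17, 15, 16, 18, 11, 9, 12, 18, 8, 11, 20, 28], [9, 15, 13, 18, 17, 20, 19, 12, 20, 15, 22, 9, 19, 23, 12, 2, 10, 7, 19, 20, 28, 19, 22]]
```

Request:
drive_tool:
  moves:
    - [0.2,-0.05,0.1,0,0,0.056,1]
    - [0.17,-0.05,0.3,0,0,0,1]
    - [0,0,0.3,0,0,0,1]
    - [0,0,0.3,0,0,0,1]
    - [0,0,0.2,0,0,0,1]

```text
time: 9.13
position: [0.4773, 0.3276, 0.0898]
tcp_rot: [-2.28, -2.161, 0.003]
wrist_force: [-0.6, 0.3, 0.0]
gripper_width: 0.0856
grasp_force: 0.0
```

```bash
python3 - <<'E'
from st import *
to([.474,.330,.028],-2.5)
W=r.camera('wrist');pickle.dump(W,open('c4.pkl','wb'))
g=W['img'].max(2)
# block extent: bright rows/cols inside black mat near the centre; green LCD and edges
hsv=cv2.cvtColor(W['img'],cv2.COLOR_BGR2HSV)
m=((hsv[...,0]>45)&(hsv[...,0]<80)&(hsv[...,1]>80)).astype(np.uint8)
n,l,s,c=cv2.connectedComponentsWithStats(m)
for i in range(1,n):
    if s[i,4]>60: print(s[i],c[i],onz(W,c[i],.041))
cv2.imwrite('pics/w2.png',W['img'])
E
```

```text
t 9.13 p [0.4773 0.3276 0.0898] yawY -3.08 tilt [-0.0013 -0.0011 -1.    ] F [-0.6  0.3  0. ] w 0.0856 g 0.0
to [0.474 0.33  0.028] tool shift m [ 0.0023 -0.0034  0.0618] turnz share -0.02
[ 293  151   38   46 1644] [310.88381995 172.98114355] [0.4737524  0.37114316 0.041     ]
[  0 303  26  31 511] [ 10.83953033 318.96477495] [0.22846321 0.26617415 0.041     ]
```

View pics/w2.png

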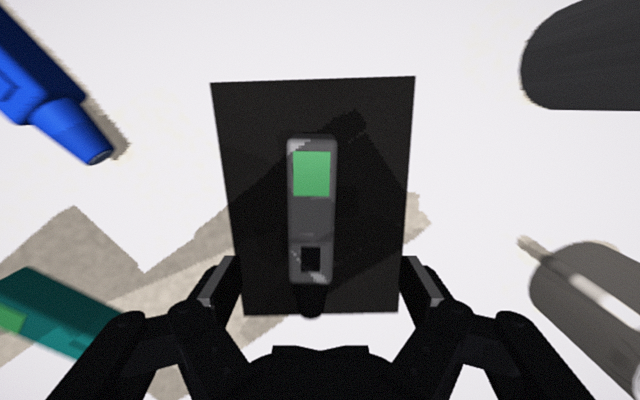

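The wand block spans rows 138–283 at columns 287–336, centred between the pads to within about 3 mm. I'll go down and grip.

Request:
drive_tool:
  moves:
    - [0.02,-0.034,0.2,0,0,0,1]
    - [0,0,0.2,0,0,0,1]
    - [0,0,0.15,0,0,0,1]
    - [0,0,0.06,0,0,0,1]
    - [0,0,0,0,0,0,1]
  force: 45

```text
time: 9.6
position: [0.4741, 0.3299, 0.0305]
tcp_rot: [-2.279, -2.162, 0.003]
wrist_force: [-0.5, -0.6, 0.1]
gripper_width: 0.0853
grasp_force: 0.0
```

Request:
drive_tool:
  moves:
    - [0,0,0,0,0,0,-1]
    - [0,0,0,0,0,0,-1]
    - [0,0,0,0,0,0,-1]
    - [0,0,0,0,0,0,-1]
    - [0,0,0,0,0,0,-1]
  force: 45

```text
time: 10.02
position: [0.4742, 0.3311, 0.0324]
tcp_rot: [2.276, 2.165, 0.002]
wrist_force: [-0.7, -0.7, 6.7]
gripper_width: 0.033
grasp_force: 46.4
```

Request:
drive_tool:
  moves:
    - [0,0,0,0,0,0,-1]
    - [0,0,0,0,0,0,-1]
    - [0,0,0,0,0,0,-1]

```text
time: 10.27
position: [0.4742, 0.3311, 0.0324]
tcp_rot: [2.276, 2.165, 0.002]
wrist_force: [-1.2, -0.7, 6.3]
gripper_width: 0.0335
grasp_force: 46.4
```

```bash
python3 - <<'E'
from st import *
W=pickle.load(open('c4.pkl','rb'))
for p in [(311,138),(311,283)]: print(onz(W,p,.041))
E
```

```text
t 10.27 p [0.4742 0.3311 0.0324] yawY -2.87 tilt [ 1.2e-03  8.0e-04 -1.0e+00] F [-1.2 -0.7  6.3] w 0.0335 g 46.44124746322632
[0.47529567 0.39351649 0.041     ]
[0.46829473 0.28675646 0.041     ]
```

Request:
drive_tool:
  moves:
    - [0,0,-0.1,0,0,0,-1]
    - [0,0,-0.2,0,0,0,-1]
    - [0,0,-0.25,0,0,0,-1]
    - [0,0,-0.25,0,0,0,-1]
    - [0,0,-0.17,0,0,0,-1]

```text
time: 10.68
position: [0.4741, 0.3311, 0.1309]
tcp_rot: [2.276, 2.165, 0.003]
wrist_force: [-0.2, 1.5, -2.6]
gripper_width: 0.0332
grasp_force: 45.4
```

Request:
drive_tool:
  moves:
    - [-0.1,0.07,0,0,0,0,-1]
    - [-0.2,0.13,0,0,0,0,-1]
    - [-0.25,0.17,0,0,0,0,-1]
    - [-0.25,0.17,0,0,0,0,-1]
    - [-0.25,0.17,0,0,0,0,-1]

```text
time: 11.1
position: [0.5394, 0.2206, 0.1278]
tcp_rot: [-2.275, -2.166, 0.002]
wrist_force: [0.7, 0.6, -1.7]
gripper_width: 0.0334
grasp_force: 45.4
```

Request:
drive_tool:
  moves:
    - [-0.25,0.17,0,0,0,0,-1]
    - [-0.25,0.17,0,0,0,0,-1]
    - [-0.25,0.17,0,0,0,0,-1]
    - [-0.25,0.17,0,0,0,0,-1]
    - [-0.2,0.14,0,0,0,0.06,-1]

```text
time: 11.52
position: [0.6156, 0.0956, 0.1276]
tcp_rot: [-2.309, -2.13, 0.002]
wrist_force: [0.2, 0.2, -2.1]
gripper_width: 0.0333
grasp_force: 45.3
```

Request:
drive_tool:
  moves:
    - [-0.1,0.07,0,0,0,0.1,-1]
    - [0,0,0,0,0,0.1,-1]
    - [0,0,0,0,0,0.1,-1]
    - [0,0,0,0,0,0,-1]

```text
time: 11.85
position: [0.6209, 0.0866, 0.1274]
tcp_rot: [-2.464, -1.948, 0.002]
wrist_force: [1.2, 0.5, -2.5]
gripper_width: 0.033
grasp_force: 45.3
```

```bash
python3 - <<'E'
from st import *
to([.6343,.0626,.1294],-13.1)
E
```

```text
t 11.85 p [0.6209 0.0866 0.1274] yawY -13.34 tilt [-1.6e-03 -3.0e-04 -1.0e+00] F [ 1.2  0.5 -2.5] w 0.033 g 45.25456488132477
to [0.6343 0.0626 0.1294] tool shift m [-0.0203  0.0186 -0.002 ] turnz share -0.008
```

Request:
drive_tool:
  moves:
    - [-0.1,0.09,-0.01,0,0,-0.008,-1]
    - [-0.1,0.09,-0.01,0,0,0,-1]
    - [0,0,0,0,0,0,-1]
    - [0,0,0,0,0,0,-1]
    - [0,0,0,0,0,0,-1]

```text
time: 12.27
position: [0.6344, 0.0639, 0.1302]
tcp_rot: [-2.458, -1.956, 0.0]
wrist_force: [0.4, 0.4, -1.9]
gripper_width: 0.0334
grasp_force: 45.3
```

```bash
python3 - <<'E'
from st import *
to([.6343,.0626,.1294],-13.1)
C=r.camera('scene');S=r.camera('side');W=r.camera('wrist');pickle.dump((C,S,W),open('c5.pkl','wb'))
a=cv2.resize(C['img'][150:250,215:315],(500,500),interpolation=cv2.INTER_CUBIC)
b=cv2.resize(S['img'][180:280,325:385],(300,500),interpolation=cv2.INTER_CUBIC)
b2=W['img'][180:400,120:520];b2=cv2.resize(b2,(300,165))
cv2.imwrite('pics/p1.png',np.hstack([a,b])[:500])
cols=np.vstack([np.hstack([a,b]),])
cv2.imwrite('pics/p1.png',cols)
E
```

```text
t 12.27 p [0.6344 0.0639 0.1302] yawY -12.96 tilt [-2.e-04  1.e-04 -1.e+00] F [ 0.4  0.4 -1.9] w 0.0334 g 45.3117173910141
to [0.6343 0.0626 0.1294] tool shift m [-0.0013  0.0002  0.0008] turnz share 0.005
```

View pics/p1.png

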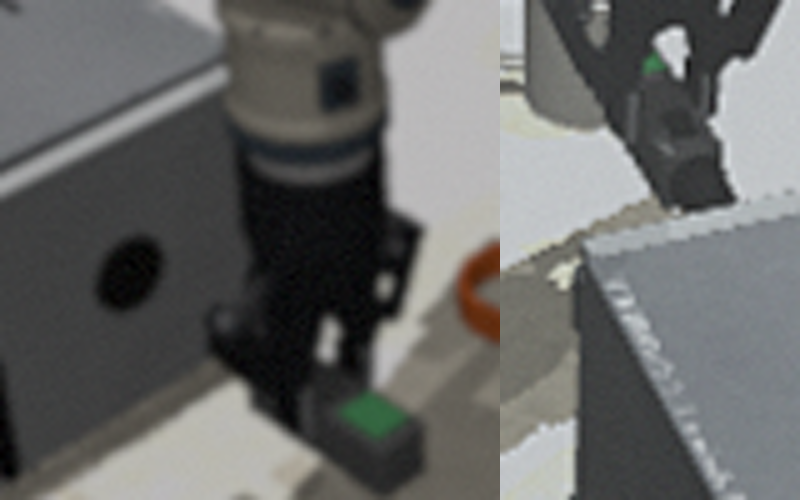

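Left (scene): the patch centre is at crop (130,272), i.e. pixel (240.9,204.3), and the LCD at (373,416). The nose is hidden behind the gripper. Right (side): the wand nose points at the door, and the door's outer top edge runs from (583,243) to (800,187). I'll check the calibration bias against the known LCD position.

```bash
python3 - <<'E'
from h import *
C,S,W=pickle.load(open('c5.pkl','rb'))
hsv=cv2.cvtColor(C['img'],cv2.COLOR_BGR2HSV);m=((hsv[...,0]>40)&(hsv[...,0]<85)&(hsv[...,1]>90)).astype(np.uint8);m[:, :270]=0;m[:,310:]=0;m[:210]=0;m[250:]=0
p=np.argwhere(m)[:,::-1].mean(0);print('lcd px',p,onz(C,p,.1388),'expected .6434 .1029')
f=lambda p:((p[0]-502)/5+325,(p[1]-2)/5+180)
a=onz(S,f((583,243)),.215);b=onz(S,f((800,187)),.215);print('side door edge',a,b,np.degrees(np.arctan2(*(b-a)[1::-1])))
g=C['img'][190:220,228:254].max(2);m=(g<48).astype(np.uint8);n,l,s,c=cv2.connectedComponentsWithStats(m);i=1+np.argmax(s[1:,4]);q=c[i]+[228,190];print('patch px',q,s[i],onz(C,q,.12))
cs=cv2.fitEllipse(max(cv2.findContours(m,0,1)[0],key=len));print(cs)
E
```

```text
lcd px [288.70769231 231.87692308] [0.64541903 0.09853996 0.1388    ] expected .6434 .1029
side door edge [ 0.48450898 -0.08640458  0.215     ] [ 0.58687884 -0.10458102  0.215     ] -10.068307604130432
patch px [240.52071006 204.36094675] [  6   7  14  16 169] [ 0.59697245 -0.10323759  0.12      ]
((12.522825241088867, 14.382026672363281), (11.660222053527832, 16.372394561767578), 32.41022491455078)
```

The line of sight lands within about 1 mm of the patch centre, at 81 mm and height 0.121. I'll hold here.

Request:
drive_tool:
  moves:
    - [0,0,0,0,0,0,-1]
    - [0,0,0,0,0,0,-1]
    - [0,0,0,0,0,0,-1]
    - [0,0,0,0,0,0,-1]
    - [0,0,0,0,0,0,-1]

```text
time: 12.83
position: [0.6344, 0.0644, 0.1303]
tcp_rot: [-2.458, -1.957, 0.0]
wrist_force: [-0.3, -0.2, -2.3]
gripper_width: 0.0331
grasp_force: 45.3
```

Request:
drive_tool:
  moves:
    - [0,0,0,0,0,0,-1]
    - [0,0,0,0,0,0,-1]
    - [0,0,0,0,0,0,-1]
    - [0,0,0,0,0,0,-1]
    - [0,0,0,0,0,0,-1]

```text
time: 13.25
position: [0.6344, 0.0643, 0.1303]
tcp_rot: [2.458, 1.957, 0.0]
wrist_force: [-0.9, -0.2, -1.2]
gripper_width: 0.0332
grasp_force: 45.3
```

Request:
drive_tool:
  moves:
    - [0,0,0,0,0,0,-1]
    - [0,0,0,0,0,0,-1]
    - [0,0,0,0,0,0,-1]
    - [0,0,0,0,0,0,-1]
    - [0,0,0,0,0,0,-1]

```text
time: 13.67
position: [0.6344, 0.0643, 0.1303]
tcp_rot: [2.458, 1.957, -0.0]
wrist_force: [1.1, -0.1, -1.0]
gripper_width: 0.0331
grasp_force: 45.3
```

Request:
drive_tool:
  moves:
    - [0,0,0,0,0,0,-1]
    - [0,0,0,0,0,0,-1]
    - [0,0,0,0,0,0,-1]
    - [0,0,0,0,0,0,-1]
    - [0,0,0,0,0,0,-1]

```text
time: 14.08
position: [0.6344, 0.0643, 0.1303]
tcp_rot: [-2.458, -1.957, 0.0]
wrist_force: [-0.4, 0.1, -1.7]
gripper_width: 0.0331
grasp_force: 45.3
```

Request:
drive_tool:
  moves:
    - [0,0,0,0,0,0,-1]
    - [0,0,0,0,0,0,-1]
    - [0,0,0,0,0,0,-1]
    - [0,0,0,0,0,0,-1]
    - [0,0,0,0,0,0,-1]

```text
time: 14.5
position: [0.6344, 0.0643, 0.1303]
tcp_rot: [-2.458, -1.957, -0.0]
wrist_force: [0.1, 1.2, -1.7]
gripper_width: 0.0329
grasp_force: 45.3
```

Request:
drive_tool:
  moves:
    - [0,0,0,0,0,0,-1]
    - [0,0,0,0,0,0,-1]
    - [0,0,0,0,0,0,-1]
    - [0,0,0,0,0,0,-1]
    - [0,0,0,0,0,0,-1]

```text
time: 14.92
position: [0.6344, 0.0643, 0.1303]
tcp_rot: [2.458, 1.957, 0.0]
wrist_force: [0.7, -0.3, -1.6]
gripper_width: 0.0335
grasp_force: 45.3
```

Request:
drive_tool:
  moves:
    - [0,0,0,0,0,0,-1]
    - [0,0,0,0,0,0,-1]
    - [0,0,0,0,0,0,-1]
    - [0,0,0,0,0,0,-1]
    - [0,0,0,0,0,0,-1]

```text
time: 15.33
position: [0.6344, 0.0643, 0.1303]
tcp_rot: [2.458, 1.957, -0.0]
wrist_force: [0.1, 0.0, -1.5]
gripper_width: 0.0334
grasp_force: 45.3
```

```bash
python3 - <<'E'
from st import *
to([.4742,.3315,.12],-2.9)
C=r.camera('scene')
g=C['img'][190:220,228:254].max(2);m=(g<48).astype(np.uint8);n,l,s,c=cv2.connectedComponentsWithStats(m);i=1+np.argmax(s[1:,4]);print('patch px',c[i]+[228,190])
E
```

```text
t 15.33 p [0.6344 0.0643 0.1303] yawY -12.95 tilt [ 0. -0. -1.] F [ 0.1  0.  -1.5] w 0.0334 g 45.31133472919464
to [0.4742 0.3315 0.12  ] tool shift m [ 0.2245 -0.216   0.0103] turnz share -0.351
patch px [240.47058824 204.43529412]
```

Request:
drive_tool:
  moves:
    - [0.1,-0.1,0,0,0,0,-1]
    - [0.2,-0.19,0,0,0,0,-1]
    - [0.25,-0.24,0,0,0,0,-1]
    - [0.25,-0.24,0,0,0,0,-1]
    - [0.25,-0.24,0,0,0,0,-1]

```text
time: 15.8
position: [0.5581, 0.1906, 0.1303]
tcp_rot: [-2.458, -1.956, 0.0]
wrist_force: [0.5, 0.6, -1.8]
gripper_width: 0.0335
grasp_force: 45.3
```

Request:
drive_tool:
  moves:
    - [0.25,-0.24,0,0,0,0,-1]
    - [0.25,-0.24,0,0,0,0,-1]
    - [0.25,-0.24,0,0,0,0,-1]
    - [0.25,-0.24,0,0,0,0,-1]
    - [0.15,-0.14,0,0,0,0,-1]

```text
time: 16.22
position: [0.4755, 0.3288, 0.1305]
tcp_rot: [-2.456, -1.958, 0.0]
wrist_force: [0.4, -0.6, -1.8]
gripper_width: 0.033
grasp_force: 45.3
```

Request:
drive_tool:
  moves:
    - [0.05,-0.05,0,0,0,-0.05,-1]
    - [0,0,0,0,0,-0.1,-1]
    - [0,0,0,0,0,-0.1,-1]
    - [0,0,0,0,0,-0.1,-1]
    - [0,0,0,0,0,0,-1]

```text
time: 16.63
position: [0.4742, 0.3318, 0.1303]
tcp_rot: [2.275, 2.167, -0.0]
wrist_force: [0.3, 0.6, -1.6]
gripper_width: 0.0328
grasp_force: 45.4
```

```bash
python3 - <<'E'
from st import *
to([.4742,.3315,.0324],-2.9)
E
```

```text
t 16.63 p [0.4742 0.3318 0.1303] yawY -2.78 tilt [-1.e-04 -2.e-04 -1.e+00] F [ 0.3  0.6 -1.6] w 0.0328 g 45.44025778770447
to [0.4742 0.3315 0.0324] tool shift m [-0.0002  0.0001  0.0979] turnz share 0.004
```

Request:
drive_tool:
  moves:
    - [0,0,0.2,0,0,0,-1]
    - [0,0,0.25,0,0,0,-1]
    - [0,0,0.25,0,0,0,-1]
    - [0,0,0.15,0,0,0,-1]
    - [0,0,0.07,0,0,0,-1]

```text
time: 17.05
position: [0.4732, 0.3308, 0.0361]
tcp_rot: [-2.278, -2.162, 0.006]
wrist_force: [-0.5, -0.3, -2.7]
gripper_width: 0.033
grasp_force: 45.3
```

Request:
drive_tool:
  moves:
    - [0,0,0.03,0,0,0,-1]
    - [0,0,0.02,0,0,0,-1]
    - [0,0,0.01,0,0,0,-1]
    - [0,0,0,0,0,0,-1]

```text
time: 17.38
position: [0.4749, 0.3323, 0.0331]
tcp_rot: [2.278, 2.164, 0.002]
wrist_force: [-0.1, 0.2, -1.4]
gripper_width: 0.0333
grasp_force: 45.3
```

Request:
drive_tool:
  moves:
    - [0,0,0.01,0,0,0,-1]
    - [0,0,0,0,0,0,-1]

```text
time: 17.55
position: [0.475, 0.3324, 0.0324]
tcp_rot: [2.277, 2.164, 0.003]
wrist_force: [-0.3, -0.9, 3.3]
gripper_width: 0.0333
grasp_force: 45.9
```

Request:
drive_tool:
  moves:
    - [0,0,0.005,0,0,0,-1]
    - [0,0,0,0,0,0,-1]

```text
time: 17.72
position: [0.475, 0.3324, 0.0324]
tcp_rot: [2.277, 2.164, 0.003]
wrist_force: [-1.7, -1.3, 9.8]
gripper_width: 0.033
grasp_force: 46.8
```

Contact with the mat. I'll release and go straight up.

Request:
drive_tool:
  moves:
    - [0,0,0,0,0,0,0]
    - [0,0,0,0,0,0,0.3]
    - [0,0,0,0,0,0,1]
    - [0,0,0,0,0,0,1]
    - [0,0,0,0,0,0,1]

```text
time: 18.13
position: [0.4743, 0.332, 0.0308]
tcp_rot: [-2.277, -2.164, 0.0]
wrist_force: [0.5, -0.3, 0.4]
gripper_width: 0.0852
grasp_force: 0.0
```

Request:
drive_tool:
  moves:
    - [0,0,0,0,0,0,1]
    - [0,0,-0.1,0,0,0,1]
    - [0,0,-0.2,0,0,0,1]
    - [0,0,-0.3,0,0,0,1]
    - [0,0,-0.3,0,0,0,1]

```text
time: 18.55
position: [0.4737, 0.3315, 0.1216]
tcp_rot: [-2.277, -2.164, 0.003]
wrist_force: [0.6, 0.6, 0.3]
gripper_width: 0.0857
grasp_force: 0.0
```

Request:
drive_tool:
  moves:
    - [0,0,-0.3,0,0,0,1]
    - [0,0,-0.3,0,0,0,1]
    - [0,0,0,0,0,0,1]
    - [0,0,0,0,0,0,1]
    - [0,0,0,0,0,0,1]

```text
time: 18.97
position: [0.474, 0.3318, 0.181]
tcp_rot: [2.277, 2.164, 0.0]
wrist_force: [-0.1, -0.8, -0.5]
gripper_width: 0.0856
grasp_force: 0.0
```

```bash
python3 - <<'E'
from st import *
W=r.camera('wrist');C=r.camera('scene')
hsv=cv2.cvtColor(W['img'],cv2.COLOR_BGR2HSV)
m=((hsv[...,0]>45)&(hsv[...,0]<80)&(hsv[...,1]>80)).astype(np.uint8)
n,l,s,c=cv2.connectedComponentsWithStats(m)
for i in range(1,n):
    if s[i,4]>60: print(s[i],c[i],onz(W,c[i],.041))
D=pickle.load(open('c0.pkl','rb'))
d=cv2.absdiff(C['img'],D['scene']['img']).max(2)
for nm,(x,y,w,h) in dict(mug=(305,268,50,50),tumbler=(388,275,35,60),tape=(303,196,32,24)).items(): print(nm,(d[y:y+h,x:x+w]>40).mean().round(3))
g=C['img'][190:220,228:254].max(2);m=(g<48).astype(np.uint8);n,l,s,c=cv2.connectedComponentsWithStats(m);i=1+np.argmax(s[1:,4]);print('patch px',c[i]+[228,190])
E
```

```text
t 18.97 p [0.474  0.3318 0.181 ] yawY -2.92 tilt [ 0. -0. -1.] F [-0.1 -0.8 -0.5] w 0.0856 g 0.0
[  26    4   45   50 1072] [47.80130597 28.87126866] [0.251939   0.49023472 0.041     ]
[309 140  25  31 775] [321. 155.] [0.47717442 0.37169792 0.041     ]
[ 76 249  34  28 528] [ 92.18560606 262.32765152] [0.217979   0.26619454 0.041     ]
mug 0.0
tumbler 0.0
tape 0.0
patch px [240.45       204.53888889]
```

The wand is upright on the mat in its original place. The door is still shut and the bystanders have not moved.

```bash
python3 -c "
from workcell import r
print(r.hand_in())"
```

```text
the job is handed in; nothing more can be done
None
```

The job is done and handed in at about 19 s: the door is shut on its catch, the thermometer was held on the patch from about 8 cm for about 3 s, and it is back on its mat right way up, with the mug, tumbler and tape roll unmoved.

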